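Raise the display case window to its marker

ROBOT

A 7-joint arm with a two-finger parallel gripper is mounted at the origin on the work surface. World frame = base frame: x ahead of the robot, y to its left, z up, the work surface at z = 0. Lengths are in m, angles in rad, forces in N, time in s.
With the tool pointing down it reaches from about 0.425 to 0.95 m from the base axis. Payload 4.7 kg.
Tool frame: the origin (TCP) lies on the centre line of the jaws, within the pads' length; the fingertips stand robot.nose_length ahead of it and the grasp point (between the pads) lies 8 mm behind it (robot.nose_length is the distance from the TCP to the fingertips, in m); z points along the fingers, x is the direction in which the jaws open and shut, and the axes are right-handed (so a half turn about z gives the same grasp; the last joint's range is limited). The gripper opens to 85 mm and grips with 20 to 120 N. Pads are 22 mm wide; open, the fingers measure 114 mm over their backs; the gripper's body (76 mm by 85 mm) begins 54 mm behind the grasp point. The pads swing forward as they close: fully open they stand 13 mm farther back than shut.
Start: joints at [1.31, 0.469, -0.049, 1.532, 0.024, 1.141, -0.082], TCP at [0.155, -0.657, 0.242] pointing down, gripper open.
Joint ranges: [-2.59, 2.59], [-0.33, 1.99], [-1.39, 1.29], [0.1, 2.45], [-1.04, 4.18], [0.21, 1.99], [-2.66, 2.66]. Speed limits (rad/s): [2.57, 2.57, 3.14, 3.14, 3.14, 3.14, 3.14].

INTERFACE

Orientations are given as [roll, pitch, yaw] about the fixed x, y, z axes, in that order (R = Rz(yaw) Ry(pitch) Rx(roll)).
In Python, from plant import robot gives the robot as it stands. Calls block until the motion is done:
- robot.goto(position, orientation): joint-space move of the TCP to a pose.
- robot.move_straight(position, vel=0.15, attitude=None, contact_N=None): straight line of the TCP; attitude=None keeps the orientation; vel is the mean speed in m/s. With contact_N (N) it stops when the force on the tool has changed by that much, and returns True; else False.
- robot.move_joints(angles): joint-space move.
- robot.grip(opening, strength=None): opening from 0.0 (shut) to 1.0 (fully open); strength is the grip in N (None keeps the last); returns when the fingers have stopped.
- robot.sleep(seconds).
- robot.inverse_kinematics(position, orientation): joint angles nearest the present ones, or None.
- robot.sense(): the state.
- robot.grab_frame(name): name is "scene" or "top"; returns a dict with "image" (400x640x3 uint8, red, green, blue), "range_z" (400x640 float32, m along the optical axis (not along the pixel's ray), 0 where there is no reading), "fx", "fy", "cx", "cy" (pixels), "dist_coeffs" ([k1, k2, p1, p2, k3] as OpenCV has them; the pictures are not rectified), "R" (3x3) and "t" (3): a world point X has camera coordinates R X + t. Camera axes: x right, y down, z forward; pixel columns grow to the right and rows downward; lengths in m; the calibration is good to about 2 mm. A picture is of the moment at which its call begins.
A pose or a line that the arm cannot do raises robot.IKError and nothing moves.
- robot.close_job(): hands the job in, once; it reports no verdict.
The state is a dict: "t": time; "joint_pos": joint angles; "joint_velocities": joint speeds; "effort": joint torques, N m; "tcp_pos": TCP position; "tcp_rot": TCP orientation; "wrist_force": force on the tool from outside, world axes, zero at the start; "torque": the same for the moment, N m; "opening": opening from 0.0 (shut) to 1.0 (fully open).
Only numpy, scipy, OpenCV 4.12 (cv2) and the standard library are available. Lean on these libraries where they do the work, as an engineer would, in place of code of your own. Each camera call takes 0.05 s, during which the arm holds its last target.

TASK

Open the countertop display case for restocking: put your fingertips beneath the lip along the bottom of its sloping window and push it gently up its slope until the lip is level with the black marker clamped on the right-hand rail, then take your hand away; the counterweights hold the window there. Push only, never pinch the lip, and leave the marker, the parcels and the jar as they are.

Things in the scene. Friction and masses are not known exactly. Their poses are not given: they have to be found in the camera images.
- case: Fixed glass display case, 600 mm wide, 370 deep, 410 high. Origin on the counter under its middle; z up, +x level from its front (robot's side) to its back, up to 0.2 rad from world x. Base 45 mm high. From the base's front edge the front leans back 38 degrees from vertical: the window slides up and away along (0.616, 0, 0.788) between rails at y = +275 and -275 mm, before a fixed upper pane.
- sash (a joint): How far in m the window (514 wide, 250 mm long, framed glass) is slid up its slope from shut: 0 to 0.205, positive up and away from the robot. Starts at 0.02 to 0.06. Counterbalanced: it stays where it is left; pushing it takes 4 to 7 N along the slope against friction, plus slight damping.
- lip_edge (a point): Middle of the front edge of the window's lip, at half its thickness; moves with the window. Axes: z up the slope, y along the lip, -x square out of the window, i.e. towards the robot and up. The lip is a straight ledge at the window's foot, square to the glass: 440 mm long (220 each way), 16 thick (underside at z = -8 mm, top 4 mm a grey wear strip), 42 deep, free beneath.
- marker_mid (a point): Middle of the height marker: a black plastic clamp collar, 16 mm long, on the right-hand rail (case's -y), with a pointer towards the lip's end and a thumb screw outside. This point lies in the rail, axes as lip_edge's. The lip is level with the marker when lip_edge has the same z as this point, measured along the slope (45 to 175 mm up from the start). Clamped fast.
- parcel_a: Parcel wrapped in white paper, 130 x 68 x 48 mm high, loose on the counter before one end of the case. Origin at the centre of its underside, x along its length.
- jar: Closed amber glass jar with a steel cap, 62 mm across and 95 mm high, loose on the counter before the other end of the case. Origin at the centre of its underside.
- parcel_b: Larger parcel wrapped in white paper, 150 x 85 x 56 mm high, loose inside the case on its deck, behind the window. Origin at the centre of its underside, x along its length.

How it is judged:
On the way:
1. the fingers push the window up from beneath its lip (fingers pressing on the lip, window risen more than 30 mm) (contact force between the fingers and sash_c5 above 1 N and distance of lip_edge from where it was at the start of the episode above 0.03 m), for 0.1 s.
At the end, for the whole second after the job is handed in: Measured along the slope, the middle of the lip's thickness is within 10 mm of the middle of the marker collar, the window is at rest, the marker within 5 mm and the parcels and jar within 20 mm of where they were, the jar upright (z of lip_edge in the frame of marker_mid between -0.01 and 0.01 m and velocity of joint sash between -0.005 and 0.005 m/s and distance of each of parcel_a, parcel_b, jar from where it was at the start of the episode below 0.02 m and distance of marker_mid from where it was at the start of the episode below 0.005 m and angle between jar's own z axis and vertical below 0.15 rad); the robot touches nothing.
It fails at once if the lip is pinched: fingers press on it from beneath and on its top strip at once (over 1 N each) (contact force between the fingers and sash_c5 above 1 N and contact force between the fingers and sash_c6 above 1 N).
It fails at once if the window is thrown up or slammed down (faster than 0.35 m/s) (velocity of joint sash above 0.35 m/s or velocity of joint sash below -0.35 m/s).
It fails at once if a parcel or the jar is moved by more than 20 mm, lifted or tipped, or the marker is shifted by more than 5 mm (distance of any of parcel_a, parcel_b, jar from where it was at the start of the episode above 0.02 m or distance of marker_mid from where it was at the start of the episode above 0.005 m or angle between jar's own z axis and vertical above 0.15 rad).
It also fails if it takes over 42 s, if anything falls off the work surface, if the arm or the gripper's body presses on something with over 40 N, if the wrist force passes 120 N, or if a joint passes its speed limit or range.

## Working session

There is one attempt and no reset: what is moved stays moved. The work goes in short steps, each a Python script; the robot and the scene stay as the last script left them, time stands still between calls to the robot, and variables do not carry over. Pictures are saved under pics/ and viewed, and the job is handed in when it is done.

```bash
mkdir -p pics; ls
cat > h.py <<'E'
import numpy as np, cv2, pickle
from plant import robot
def grab(n,tag):
    f=robot.grab_frame(n); pickle.dump(f,open(f'pics/{tag}.pkl','wb')); cv2.imwrite(f'pics/{tag}.png',f['image'][:,:,::-1]); return f
def load(tag): return pickle.load(open(f'pics/{tag}.pkl','rb'))
def pt(f,u,v,z=None,r=1):
    if z is None:
        w=f['range_z'][int(v)-r:int(v)+r+1,int(u)-r:int(u)+r+1]; w=w[w>0]; z=np.median(w) if len(w) else np.nan
    K=np.array([[f['fx'],0,f['cx']],[0,f['fy'],f['cy']],[0,0,1]])
    n=cv2.undistortPoints(np.array([[[u,v]]],float),K,np.array(f['dist_coeffs']))[0,0]
    return np.array(f['R']).T@(np.array([n[0]*z,n[1]*z,z])-np.array(f['t']))
def proj(f,X):
    K=np.array([[f['fx'],0,f['cx']],[0,f['fy'],f['cy']],[0,0,1]])
    rv=cv2.Rodrigues(np.array(f['R'],float))[0]
    return cv2.projectPoints(np.atleast_2d(np.array(X,float)),rv,np.array(f['t'],float),K,np.array(f['dist_coeffs'],float))[0][:,0]
E
python3 - <<'E'
from h import *
s=robot.sense(); print(s); print(robot.nose_length)
for n in('scene','top'):
    f=grab(n,n+'0'); print(n,-np.array(f['R']).T@f['t'],f['fx'],(f['range_z']>0).mean())
E
```

```text
pics
{'t': 0.0, 'joint_pos': array([ 1.31011512,  0.46944202, -0.0485905 ,  1.53369997,  0.02406402,
        1.14099844, -0.0823315 ]), 'joint_velocities': array([ 7.28365273e-05, -1.12495929e-03, -1.56409743e-03, -7.53381469e-04,
       -7.05511546e-04, -3.42419319e-04,  5.60511943e-04]), 'effort': array([ 3.90130281e-04, -5.10299563e+01, -4.63705324e-02, -2.37709737e+01,
        1.06480764e-02,  7.70598999e-03, -5.35399565e-06]), 'tcp_pos': array([ 0.15494263, -0.65639339,  0.24125843]), 'tcp_rot': array([ 3.14155063e+00,  1.96340414e-03, -1.33903389e+00]), 'wrist_force': array([-0.82158517, -0.10242131,  0.06856618]), 'torque': array([-0.00900441,  0.01046711, -0.00044657]), 'opening': 0.9973752355311682}
0.011
scene [0.24422819 0.02319092 1.00275868] 454.45772761100704 0.9960078125
top [ 0.30470868 -0.01495685  1.31473131] 465.0660202301844 0.99593359375
```

View pics/scene0.png

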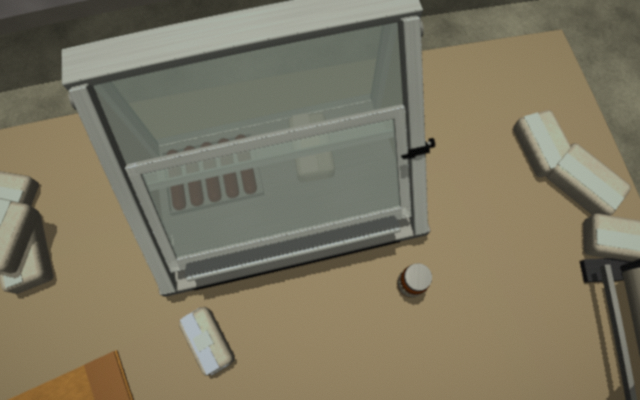

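View pics/top0.png

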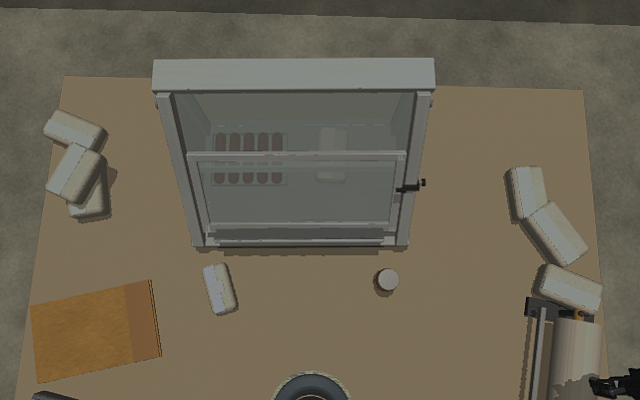

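Run:
```python
from h import *
a=load('scene0')['image'][:,:,::-1]; b=load('top0')['image'][:,:,::-1]
cv2.imwrite('pics/c1.png',cv2.resize(a[90:300,350:450],None,fx=2.8*1,fy=2.8,interpolation=cv2.INTER_CUBIC))
cv2.imwrite('pics/c2.png',cv2.resize(a[190:300,150:440],None,fx=2.7,fy=2.7,interpolation=cv2.INTER_CUBIC))
cv2.imwrite('pics/c3.png',cv2.resize(b[140:260,180:440],None,fx=3,fy=3,interpolation=cv2.INTER_CUBIC))
```

```text
(no output)
```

View pics/c1.png

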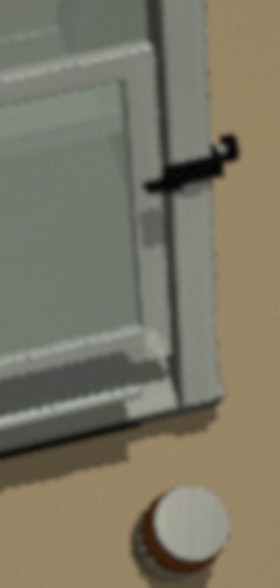

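View pics/c2.png

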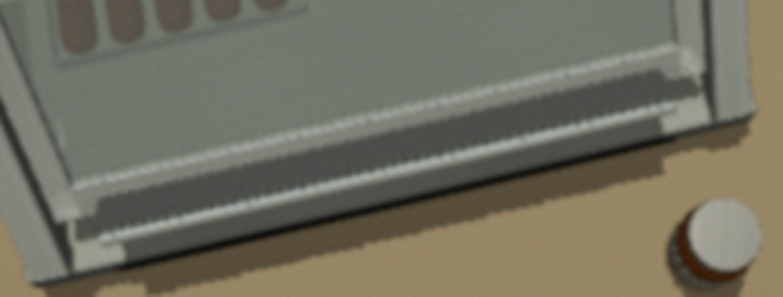

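View pics/c3.png

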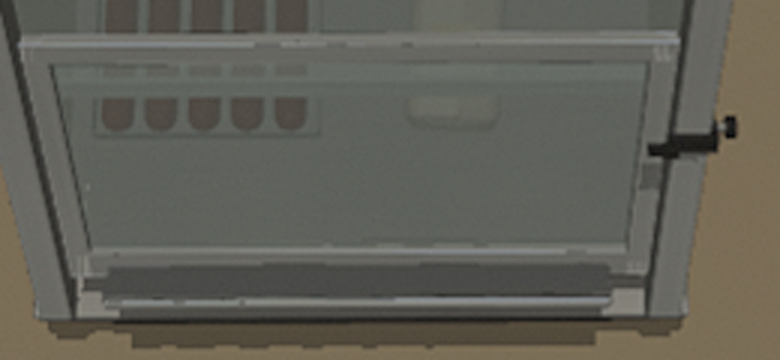

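```bash
cat >> h.py <<'E'
def cloud(f):
    h,w=f['range_z'].shape
    K=np.array([[f['fx'],0,f['cx']],[0,f['fy'],f['cy']],[0,0,1]])
    vv,uu=np.mgrid[0:h,0:w]
    n=cv2.undistortPoints(np.stack([uu,vv],-1).reshape(-1,1,2).astype(float),K,np.array(f['dist_coeffs']))[:,0]
    z=f['range_z'].reshape(-1,1).astype(float)
    P=np.hstack([n*z,z])-np.array(f['t'])
    P=P@np.array(f['R']); P[z[:,0]<=0]=np.nan
    return P.reshape(h,w,3)
E
python3 - <<'E'
from h import *
np.set_printoptions(precision=4,suppress=True)
for n,rows,rail in(('scene0',0,0),('top0',0,0)):
    f=load(n); P=cloud(f)
    if n=='scene0': polys=[np.array([[407,40],[417,40],[424,220],[414,220]]),np.array([[85,100],[95,98],[165,280],[158,282]])]
    else: polys=[np.array([[424,100],[430,100],[405,235],[398,235]]),np.array([[163,100],[170,100],[200,235],[194,235]])]
    for p in polys:
        m=np.zeros((400,640),np.uint8); cv2.fillPoly(m,[p.astype(np.int32)],1); m=cv2.erode(m,np.ones((3,3)))
        X=P[m>0]; X=X[np.isfinite(X).all(1)]; 
        for _ in range(4):
            c=np.median(X,0);c=X.mean(0); U,S,V=np.linalg.svd(X-c,full_matrices=False); r=(X-c)@V[2]; X=X[abs(r)<max(.004,2*r.std())]
        nn=V[2]*np.sign(V[2][2]); print(n,len(X),c,nn,'yaw',np.arctan2(-nn[1],-nn[0]),'dir',V[0],r.std(), 'tilt',np.arccos(nn[2]))
    # marks
pts={'scene0':{'jar':(418,277),'pa':(206,342),'tipFR':(427,234),'tipFL':(165,293),'markerbox':(418,151),'markptr':(404,156),'screw':(432,147),'liptop':(300,248),'lipline':(300,256)},
'top0':{'jar':(388,280),'FR':(407,246),'FL':(194,246),'mk':(410,188),'screw':(423,183),'ptr':(399,189),'liptop':(300,232),'lipline':(300,240)}}
for n in pts:
    f=load(n)
    for k,(u,v) in pts[n].items(): print(n,k,pt(f,u,v),)
    P=cloud(f)
    print('column',)
    for v in (range(225,275,2) if n[0]=='s' else range(218,256,2)): print(v,P[v,300],f['image'][v,300])
E
```

```text
scene0 1507 [ 0.5998 -0.2198  0.2458] [-0.7863 -0.0651  0.6144] yaw 0.08256034605881325 dir [-0.6149 -0.0143 -0.7885] 0.0012948411679110866 tilt 0.9092191345998951
scene0 1256 [0.5875 0.3198 0.2545] [-0.785  -0.0743  0.615 ] yaw 0.09434563884272998 dir [-0.6175  0.0156 -0.7864] 0.0013866390824718753 tilt 0.9084046394363776
top0 647 [ 0.6076 -0.2262  0.2534] [-0.7857 -0.1256  0.6057] yaw 0.15845715930638057 dir [-0.6109  0.0038 -0.7917] 0.0015641786143335806 tilt 0.920169361641118
top0 659 [0.5973 0.3193 0.2656] [-0.7911  0.0349  0.6106] yaw -0.044137331424501575 dir [-0.6112 -0.009  -0.7914] 0.001596035914059028 tilt 0.9139275910420508
scene0 jar [ 0.3577 -0.1873  0.0924]
scene0 pa [0.3202 0.2578 0.0477]
scene0 tipFR [ 0.46   -0.2548 -0.0001]
scene0 tipFL [0.4339 0.3293 0.0549]
scene0 markerbox [ 0.5729 -0.2215  0.2206]
scene0 markptr [ 0.5658 -0.191   0.2262]
scene0 screw [ 0.582  -0.2554  0.2057]
scene0 liptop [0.4572 0.0335 0.1207]
scene0 lipline [0.4585 0.0376 0.0438]
column
225 [0.5066 0.0249 0.1113] [113 120 110]
227 [0.5027 0.0257 0.1102] [118 124 113]
229 [0.5004 0.0265 0.103
[... 1185 characters left out ...]
 90]
220 [0.5082 0.0447 0.1068] [92 95 89]
222 [0.5032 0.0445 0.1051] [110 110 105]
224 [0.497  0.0441 0.1106] [114 115 112]
226 [0.4931 0.0443 0.1012] [103 103  96]
228 [0.4878 0.0441 0.1014] [84 84 79]
230 [0.4811 0.0434 0.1104] [73 73 70]
232 [0.4763 0.0434 0.1076] [73 74 72]
234 [0.4698 0.0427 0.1164] [74 74 72]
236 [0.464  0.0423 0.1209] [72 74 72]
238 [0.4584 0.042  0.1237] [75 75 71]
240 [0.454  0.0421 0.1178] [129 130 124]
242 [0.4493 0.0421 0.1136] [86 85 79]
244 [0.452  0.0451 0.0452] [81 80 74]
246 [0.4478 0.0454 0.0337] [35 36 34]
248 [0.4457 0.0467 0.0024] [78 72 58]
250 [0.4398 0.0463 0.0047] [84 76 61]
252 [0.4343 0.0462 0.0031] [82 74 59]
254 [0.4287 0.046  0.0033] [78 72 57]
```

Run:
```python
from h import *
from scipy.optimize import least_squares
np.set_printoptions(precision=4,suppress=True)
res={}
for n in('scene0','top0'):
    f=load(n); P=cloud(f)
    if n=='scene0': polys=[np.array([[407,40],[417,40],[424,220],[414,220]]),np.array([[85,100],[95,98],[165,280],[158,282]])]
    else: polys=[np.array([[424,100],[430,100],[405,235],[398,235]]),np.array([[163,100],[170,100],[200,235],[194,235]])]
    m=np.zeros((400,640),np.uint8)
    for p in polys: cv2.fillPoly(m,[p.astype(np.int32)],1)
    m=cv2.erode(m,np.ones((3,3))); X=P[m>0]; X=X[np.isfinite(X).all(1)]
    s,c=np.sin,np.cos
    A=np.deg2rad(38)
    F=lambda q:(X@np.array([-c(A)*c(q[0]),-c(A)*s(q[0]),s(A)])-q[1])
    r=least_squares(F,[.08,0],loss='soft_l1',f_scale=.002); yaw,d=r.x; print(n,'yaw',yaw,'d',d,np.std(F(r.x)))
    # marker & lip pixels in case-ish axes: s-axis up slope, normal, y
    Rz=np.array([[c(yaw),-s(yaw),0],[s(yaw),c(yaw),0],[0,0,1]])
    up=Rz@[s(A),0,c(A)]; nm=Rz@[-c(A),0,s(A)]; yy=Rz@[0,1,0]
    B=np.stack([up,yy,nm]); print('up,y,n of rail plane d',d)
    Q=P@B.T
    im=f['image'].astype(int)
    # marker: black pixels
    u0,u1,v0,v1=(398,440,136,162) if n=='scene0' else (394,430,176,195)
    g=im[v0:v1,u0:u1].max(-1); vv,uu=np.nonzero(g<45); 
    M=np.array([Q[v+v0,u+u0] for v,u in zip(vv,uu)]); M=M[np.isfinite(M).all(1)]; M=M[M[:,1].argsort()]
    for i in range(0,len(M),8): print('mk',np.median(M[i:i+8],0)-[0,0,d],len(M[i:i+8]))
    # lip
    for u in ((220,260,300,340,380) if n=='scene0' else (230,260,300,340,370)):
        col=im[:,u].sum(-1)/3; 
        lo,hi=(220,300) if n=='scene0' else (225,255)
        v=lo+np.argmax(np.diff(col[lo:hi])*0+0) 
        print('u',u,[(k,int(col[k]),*(np.round((Q[k,u]-[0,0,d])*1000).astype(int))) for k in range(lo,hi) if -.03<Q[k,u][2]-d<.06 ][-14:])
```

```text
scene0 yaw 0.03475050367623734 d -0.3149388074575787 0.002497032387486234
up,y,n of rail plane d -0.3149388074575787
mk [ 0.525  -0.2775 -0.0112] 8
mk [ 0.5244 -0.2759 -0.0106] 8
mk [ 0.5241 -0.2741 -0.0133] 8
mk [ 0.5243 -0.2674 -0.0026] 8
mk [ 0.5225 -0.2611  0.0046] 8
mk [ 0.5219 -0.2591  0.005 ] 8
mk [ 0.5254 -0.2564  0.0066] 8
mk [ 0.5232 -0.2538  0.0065] 8
mk [ 0.5188 -0.2515  0.0061] 8
mk [ 0.5229 -0.2494  0.0058] 8
mk [ 0.5209 -0.2476  0.0055] 8
mk [ 0.5205 -0.2449  0.0056] 8
mk [ 0.5221 -0.2427  0.0058] 8
mk [ 0.5217 -0.241   0.0056] 8
mk [ 0.5235 -0.2389  0.0057] 8
mk [ 0.5197 -0.2363  0.0058] 8
mk [ 0.5247 -0.2339  0.0064] 8
mk [ 0.5243 -0.2302  0.0077] 8
mk [ 0.523  -0.2284  0.0085] 8
mk [ 0.5235 -0.2266  0.0113] 8
mk [ 0.5233 -0.2248  0.0076] 8
mk [ 0.5233 -0.2231  0.0129] 8
mk [ 0.5231 -0.2206  0.0185] 8
mk [ 0.5216 -0.2188  0.0168] 8
mk [ 0.5208 -0.2162  0.0132] 8
mk [ 0.5218 -0.2107  0.0143] 8
mk [ 0.5211 -0.2081  0.0124] 2
u 220 [(280, 69, np.int64(311), np.int64(198), np.int64(-10)), (281, 50, np.int64(308), np.int64(199), np.int64(-11)), (282, 27, np.int64(301), np
[... 7754 characters left out ...]
, np.int64(29)), (240, 136, np.int64(371), np.int64(-156), np.int64(29)), (241, 110, np.int64(368), np.int64(-156), np.int64(30)), (242, 80, np.int64(316), np.int64(-163), np.int64(-18)), (243, 69, np.int64(320), np.int64(-162), np.int64(-11)), (244, 78, np.int64(313), np.int64(-163), np.int64(-14)), (245, 55, np.int64(307), np.int64(-164), np.int64(-16)), (246, 26, np.int64(303), np.int64(-164), np.int64(-15)), (250, 72, np.int64(274), np.int64(-167), np.int64(-29)), (251, 71, np.int64(269), np.int64(-167), np.int64(-29)), (252, 71, np.int64(269), np.int64(-167), np.int64(-25)), (253, 72, np.int64(267), np.int64(-167), np.int64(-23)), (254, 66, np.int64(263), np.int64(-167), np.int64(-24))]
```

```bash
cat >> h.py <<'E'
from scipy.spatial.transform import Rotation as Ro
yaw=.0355; A=np.deg2rad(38)
Rz=Ro.from_euler('z',yaw).as_matrix()
UP=Rz@[np.sin(A),0,np.cos(A)]; NM=Rz@[-np.cos(A),0,np.sin(A)]; YY=Rz@[0,1,0]
def W(u,y,n): return u*UP+y*YY+n*NM
def ori(p,sg):
    z=Rz@[np.cos(p),0,-np.sin(p)]; x=sg*YY; return Ro.from_matrix(np.stack([x,np.cross(z,x),z],1)).as_euler('xyz')
E
python3 - <<'E'
from h import *
np.set_printoptions(precision=3,suppress=True)
for pd in (36,45,55):
  p=np.deg2rad(pd)
  for sg in (1,-1):
    o=ori(p,sg); a=Rz@[np.cos(p),0,-np.sin(p)]
    T=W(.338,.025,-.2975)
    for nm,X in(('via',[.3,.04,.42]),('pre',T-.09*a),('ins',T),('end',T+.165*UP)): print(pd,sg,nm,np.round(X,3),robot.inverse_kinematics(X,o))
E
```

```text
36 1 via [0.3  0.04 0.42] None
36 1 pre [0.369 0.038 0.136] None
36 1 ins [0.441 0.041 0.083] None
36 1 end [0.543 0.044 0.213] None
36 -1 via [0.3  0.04 0.42] None
36 -1 pre [0.369 0.038 0.136] None
36 -1 ins [0.441 0.041 0.083] None
36 -1 end [0.543 0.044 0.213] None
45 1 via [0.3  0.04 0.42] None
45 1 pre [0.378 0.038 0.147] None
45 1 ins [0.441 0.041 0.083] None
45 1 end [0.543 0.044 0.213] [ 0.829  0.243 -1.154  2.349  1.881  0.371 -0.367]
45 -1 via [0.3  0.04 0.42] None
45 -1 pre [0.378 0.038 0.147] None
45 -1 ins [0.441 0.041 0.083] None
45 -1 end [0.543 0.044 0.213] [ 0.171  0.109 -0.425  2.375  2.11   0.215  2.47 ]
55 1 via [0.3  0.04 0.42] None
55 1 pre [0.39  0.039 0.157] None
55 1 ins [0.441 0.041 0.083] None
55 1 end [0.543 0.044 0.213] [ 0.449  0.142 -0.705  2.253  0.865  0.262  0.598]
55 -1 via [0.3  0.04 0.42] None
55 -1 pre [0.39  0.039 0.157] None
55 -1 ins [0.441 0.041 0.083] None
55 -1 end [0.543 0.044 0.213] [ 0.463  0.144 -0.721  2.252  0.873  0.265 -2.55 ]
```

```bash
cat > scan.py <<'E'
from h import *
import time
np.set_printoptions(precision=2,suppress=True)
t0=time.time();out=[]
for y in (.025,-.13,.18,-.05,.1):
 for az in np.deg2rad([-75,-50,-25,0,25,50,75]):
  for pd in (0,20,35,50,60):
   p=np.deg2rad(pd); a=Rz@[np.cos(p)*np.cos(az),np.cos(p)*np.sin(az),-np.sin(p)]
   au=a@UP; ain=-a@NM
   if not(-.45<au<.45 and ain>.3): continue
   T=W(.336,y,-.3085)-.011*a
   # x axis: perpendicular to a and (mostly) UP
   x0=np.cross(a,UP); x0/=np.linalg.norm(x0)
   for sp in (0,90,180,270):
    x=Ro.from_rotvec(a*np.deg2rad(sp)).apply(x0)
    o=Ro.from_matrix(np.stack([x,np.cross(a,x),a],1)).as_euler('xyz')
    qi=robot.inverse_kinematics(T,o)
    if qi is None: continue
    qe=robot.inverse_kinematics(T+.165*UP,o)
    if qe is None: continue
    print(y,round(np.rad2deg(az)),pd,sp,'au %.2f in %.2f'%(au,ain),np.array(qi),np.array(qe),flush=True)
print(time.time()-t0)
E
timeout 560 python3 scan.py
```

```text
0.025 -75 20 0 au -0.12 in 0.40 [-0.17  0.96 -0.81  2.13  1.23  1.89  2.19] [-0.09  0.75 -0.81  1.94  1.3   1.91  2.61]
0.025 -75 20 90 au -0.12 in 0.40 [-0.17  0.96 -0.81  2.13  1.23  1.89  0.61] [-0.09  0.75 -0.81  1.94  1.3   1.91  1.04]
0.025 -75 20 180 au -0.12 in 0.40 [-0.17  0.96 -0.81  2.13  1.23  1.89 -0.96] [-0.02  0.79 -0.91  1.93  1.33  1.99 -0.55]
0.025 -75 20 270 au -0.12 in 0.40 [-0.92  0.78  0.14  2.17  0.97  1.24 -2.27] [-0.49  0.6  -0.24  1.96  1.13  1.59 -2.01]
0.025 -75 35 0 au -0.32 in 0.52 [ 0.13  1.04 -1.19  2.16  1.31  1.95  2.28] [-1.44  0.87  1.26  2.01  0.19  0.82 -2.61]
0.025 -75 35 90 au -0.32 in 0.52 [ 0.13  1.04 -1.19  2.16  1.31  1.95  0.71] [ 0.1   0.69 -0.99  1.92  1.23  1.77  1.18]
0.025 -75 35 180 au -0.32 in 0.52 [-0.08  0.79 -0.84  2.17  1.2   1.62 -0.77] [ 0.11  0.7  -1.01  1.92  1.24  1.78 -0.4 ]
0.025 -75 35 270 au -0.32 in 0.52 [ 0.02  0.88 -0.99  2.17  1.24  1.75 -2.38] [ 0.12  0.71 -1.02  1.92  1.24  1.79 -1.97]
0.025 -50 0 0 au 0.40 in 0.51 [-0.56  1.07 -0.43  2.34  1.44  1.92  1.85] [-1.03  0.73  0.33  2.28  1.49  1.36  2.28]
0.025 -50 0 
[... 18467 characters left out ...]
40 [ 1.09  1.05 -0.98  2.27 -0.93  0.5  -1.19] [ 0.97  0.77 -0.98  2.06 -0.96  0.76 -1.49]
0.1 75 20 270 au -0.12 in 0.40 [ 1.14  1.12 -1.06  2.27 -0.77  0.44  1.81] [ 1.    0.8  -1.03  2.06 -0.92  0.73  1.62]
0.1 75 35 0 au -0.32 in 0.52 [ 0.96  0.8  -0.94  2.29 -0.91  0.43  0.16] [ 0.72  0.5  -0.71  2.04 -0.95  0.82 -0.09]
0.1 75 35 90 au -0.32 in 0.52 [ 0.99  0.82 -0.97  2.29 -0.85  0.41 -1.46] [ 0.65  0.48 -0.61  2.05 -0.99  0.85 -1.62]
0.1 75 35 180 au -0.32 in 0.52 [ 1.19  1.16 -1.34  2.29  0.45  0.34  2.  ] [ 1.08  0.84 -1.32  2.03 -0.23  0.57  2.42]
0.1 75 35 270 au -0.32 in 0.52 [ 0.94  0.78 -0.9   2.3  -0.97  0.46  1.79] [ 0.85  0.57 -0.89  2.04 -0.82  0.74  1.38]
8.948119163513184
```

```bash
cat > scan2.py <<'E'
from h import *
np.set_printoptions(precision=2,suppress=True)
lo=np.array([-2.59,-.33,-1.39,.1,-1.04,.21,-2.66]);hi=np.array([2.59,1.99,1.29,2.45,4.18,1.99,2.66])
for y in (.1,.13,.16,.19):
 for azd in (-45,-37,-30,-22,-15):
  for pd in (28,35,42,48):
   az=np.deg2rad(azd);p=np.deg2rad(pd); a=Rz@[np.cos(p)*np.cos(az),np.cos(p)*np.sin(az),-np.sin(p)]
   x0=np.cross(a,UP); x0/=np.linalg.norm(x0)
   T=W(.336,y,-.3045)-.011*a
   for sg in(1,-1):
    x=x0*sg; o=Ro.from_matrix(np.stack([x,np.cross(a,x),a],1)).as_euler('xyz')
    qs=[robot.inverse_kinematics(X,o) for X in (T-.08*a,T,T+.165*UP,T+.165*UP-.08*a,T-.08*a+[0,0,.15])]
    if any(q is None for q in qs): continue
    Q=np.array(qs); m=np.minimum(Q-lo,hi-Q).min(1)
    print(y,azd,pd,sg,'au %.2f in %.2f'%(a@UP,-a@NM),'marg',m,Q[0],Q[1],Q[2])
E
python3 scan2.py
```

```text
0.1 -45 28 1 au 0.01 in 0.78 marg [0.13 0.11 0.07 0.09 0.18] [-0.38  0.8  -1.    2.32  1.29  1.79  2.09] [-0.2   0.92 -1.    2.34  1.5   1.83  2.11] [-0.03  0.61 -0.99  2.15  1.5   1.64  2.59]
0.1 -45 28 -1 au 0.01 in 0.78 marg [0.13 0.11 0.1  0.18 0.21] [-0.38  0.8  -1.    2.32  1.29  1.79 -1.05] [-0.2   0.92 -1.    2.34  1.5   1.83 -1.03] [ 0.12  0.81 -1.27  2.15  1.6   1.89 -0.54]
0.1 -45 35 -1 au -0.10 in 0.81 marg [0.12 0.11 0.32 0.22 0.22] [-0.43  0.59 -0.83  2.33  1.23  1.48 -0.88] [-0.08  0.9  -1.11  2.34  1.5   1.76 -0.93] [ 0.02  0.54 -0.99  2.13  1.41  1.49 -0.46]
0.1 -45 42 -1 au -0.20 in 0.83 marg [0.14 0.11 0.35 0.22 0.2 ] [-0.1   0.67 -1.18  2.31  1.26  1.58 -0.8 ] [-0.16  0.66 -0.89  2.34  1.41  1.38 -0.81] [-0.02  0.43 -0.85  2.1   1.28  1.27 -0.32]
0.1 -45 48 -1 au -0.29 in 0.83 marg [0.15 0.12 0.38 0.14 0.18] [-0.01  0.56 -1.17  2.3   1.21  1.41 -0.66] [ 0.08  0.75 -1.14  2.33  1.42  1.45 -0.72] [ 0.12  0.44 -0.98  2.07  1.22  1.25 -0.22]
0.1 -37 42 -1 au -0.16 in 0.88 marg [0.06 0.04 0.28 0.22 0.16] [-0.09  0.6  -1.18  2.39  1.33  1.48 -0.82] [-0.07  0.69 -0.99  2
[... 9525 characters left out ...]
 2.31  1.34  1.54 -0.87] [-0.11  0.86 -1.18  2.32  1.56  1.63 -0.88] [-0.04  0.48 -0.99  2.1   1.39  1.27 -0.41]
0.19 -30 48 -1 au -0.23 in 0.91 marg [0.16 0.14 0.38 0.22 0.19] [-0.15  0.57 -1.17  2.29  1.28  1.38 -0.73] [-0.17  0.66 -0.99  2.31  1.46  1.29 -0.78] [ 0.01  0.45 -0.99  2.07  1.28  1.18 -0.29]
0.19 -22 42 -1 au -0.10 in 0.95 marg [0.05 0.06 0.29 0.22 0.16] [-0.22  0.6  -1.18  2.4   1.42  1.44 -0.9 ] [-0.2   0.69 -0.99  2.39  1.62  1.37 -0.93] [ 0.01  0.43 -0.99  2.16  1.46  1.14 -0.43]
0.19 -22 48 -1 au -0.20 in 0.95 marg [0.08 0.08 0.33 0.22 0.1 ] [-0.12  0.5  -1.17  2.37  1.35  1.26 -0.74] [-0.14  0.62 -0.99  2.37  1.56  1.21 -0.81] [ 0.06  0.4  -0.99  2.12  1.33  1.05 -0.29]
```

```bash
cat >> h.py <<'E'
az=np.deg2rad(-37);p=np.deg2rad(35); a=Rz@[np.cos(p)*np.cos(az),np.cos(p)*np.sin(az),-np.sin(p)]
x0=-np.cross(a,UP); x0/=np.linalg.norm(x0)
O=Ro.from_matrix(np.stack([x0,np.cross(a,x0),a],1)).as_euler('xyz')
T=W(.336,.16,-.3045)-.011*a
E
python3 - <<'E'
from h import *
np.set_printoptions(precision=3,suppress=True)
o0=np.array(robot.sense()['tcp_rot']); print(T,a)
H=T-.08*a+[0,0,.15]
for X,o in (([.155,-.657,.40],o0),([.30,-.42,.40],o0),([.43,-.05,.36],o0),([.42,-.05,.36],[np.pi,0,0]),(H,O)): print(X,robot.inverse_kinematics(X,o))
robot.grip(0.0,20)
robot.move_straight([.155,-.657,.40])
robot.goto([.30,-.42,.40],o0)
print(robot.sense()['t'],robot.sense()['joint_pos'],robot.sense()['opening'])
for X,o in (([.43,-.05,.36],o0),([.43,-.05,.36],[np.pi,0,0]),(H,O)): print(X,robot.inverse_kinematics(X,o))
E
```

```text
[0.433 0.181 0.084] [ 0.671 -0.469 -0.574]
[0.155, -0.657, 0.4] [ 1.304  0.391 -0.041  1.297  0.016  1.455 -0.075]
[0.3, -0.42, 0.4] [ 1.004  0.111 -0.15   1.662  0.016  1.371 -0.487]
[0.43, -0.05, 0.36] [ 0.71   0.004 -0.679  1.865  0.001  1.274 -1.309]
[0.42, -0.05, 0.36] [ 0.852 -0.014 -0.804  1.878 -0.01   1.273  0.051]
[0.38  0.218 0.279] [-0.189  0.341 -1.173  2.197  1.121  1.576 -0.556]
3.1417 [ 1.02   0.113 -0.164  1.66   0.019  1.371 -0.489] 0.0002711724461333609
[0.43, -0.05, 0.36] [ 0.628  0.    -0.598  1.868 -0.002  1.274 -1.309]
[0.43, -0.05, 0.36] [ 0.711  0.004 -0.681  1.865  0.003  1.273  0.029]
[0.38  0.218 0.279] [-0.192  0.338 -1.168  2.197  1.12   1.572 -0.555]
```

Run:
```python
from h import *
np.set_printoptions(precision=3,suppress=True)
o0=np.array([np.pi,0,-1.339])
H=T-.08*a+[0,0,.15]
robot.goto([.43,-.05,.36],o0)
robot.goto(H,O)
robot.move_straight(T-.08*a)
s=robot.sense(); print(s['t'],s['joint_pos'],s['tcp_pos'],T-.08*a,s['wrist_force'])
grab('scene','scene1'); grab('top','top1')
```

```text
6.875 [-0.387  0.696 -1.026  2.305  1.305  1.631 -0.958] [0.38  0.219 0.13 ] [0.38  0.218 0.129] [ 1.164  0.249 -0.426]
```

View pics/scene1.png

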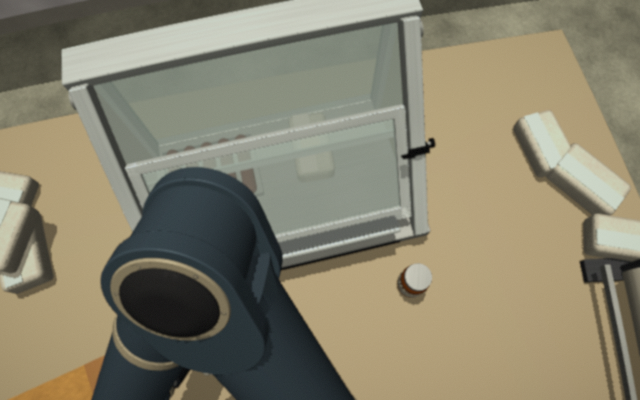

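View pics/top1.png

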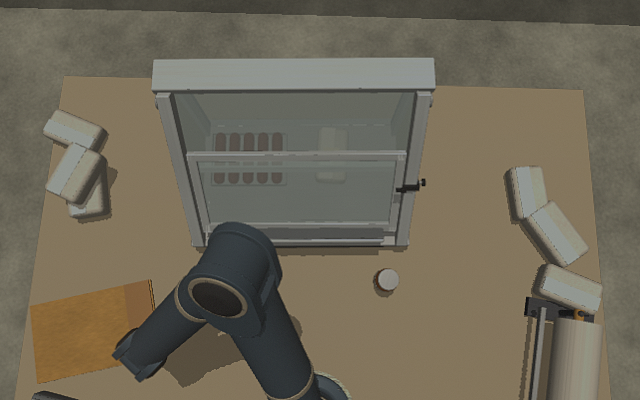

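Run:
```python
from h import *
np.set_printoptions(precision=3,suppress=True)
print(robot.move_straight(T,vel=.06,contact_N=6))
s=robot.sense(); print(s['t'],s['tcp_pos'],T,s['wrist_force'])
t1=T+.03*UP
print(robot.move_straight(t1,vel=.025,contact_N=2.5))
s=robot.sense(); print(s['t'],(s['tcp_pos']-T)@UP,s['wrist_force'],s['joint_pos'])
robot.sleep(.3); s=robot.sense(); print(s['t'],(s['tcp_pos']-T)@UP,s['wrist_force'], s['wrist_force']@UP)
grab('scene','scene2'); grab('top','top2')
```

```text
False
8.4583 [0.433 0.181 0.084] [0.433 0.181 0.084] [ 0.198 -0.197 -1.386]
True
9.1333 0.013797442719711075 [-0.054  0.28  -0.337] [-0.276  0.751 -0.933  2.313  1.487  1.563 -0.922]
9.4333 0.01282149044386375 [-0.178 -0.072  0.222] 0.06342417807381046
```

View pics/top2.png

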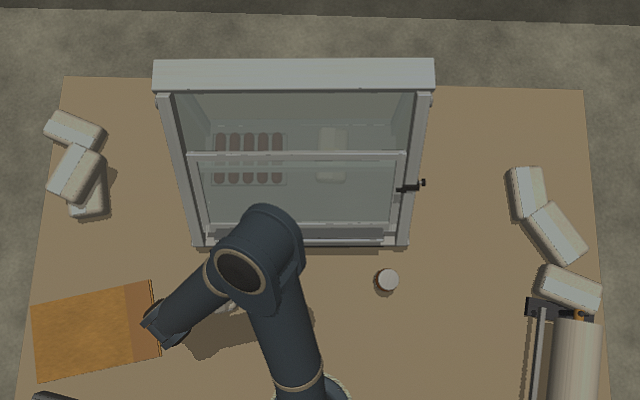

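Run:
```python
from h import *
np.set_printoptions(precision=3,suppress=True)
for k in (.018,.024,.06,.10):
    print(robot.move_straight(T+k*UP,vel=.05 if k>.03 else .03))
    s=robot.sense(); print(s['t'],(s['tcp_pos']-T)@UP,s['wrist_force'],s['wrist_force']@UP)
grab('scene','scene3'); grab('top','top3')
```

```text
False
9.85 0.01741240848380794 [-0.651  1.168 -4.528] -3.9429838937703043
False
10.2 0.024637485192830686 [-0.748  0.247 -3.908] -3.534995500548996
False
11.0667 0.061312569176540405 [-0.322  0.331  0.303] 0.04768523721932221
False
12.0167 0.10115935621103546 [-0.118  0.457  0.934] 0.672925602329081
```

View pics/top3.png

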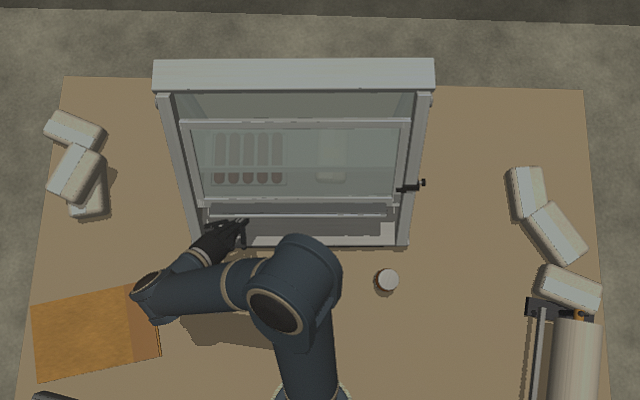

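View pics/scene3.png

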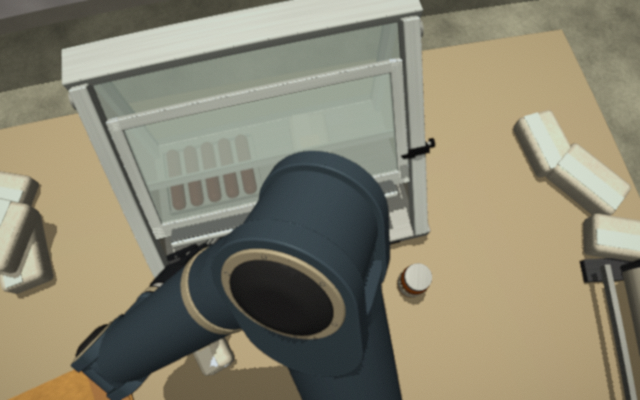

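```bash
cat >> h.py <<'E'
B=np.stack([UP,YY,NM])
def lip(f,us,lo,hi):
    """bright front-face rows: report up of the light face centre via pixel + plane n=front"""
    P=cloud(f)@B.T; out=[]
    for u in us:
        for v in range(lo,hi):
            q=P[v,u]
            out.append((u,v,int(f['image'][v,u].mean()),*np.round(q*1000).astype(int)))
    return out
E
python3 - <<'E'
from h import *
f=load('top3')
for r in lip(f,(300,350),194,226): print(*r)
f0=load('top0')
for r in lip(f0,(300,350),232,246): print(*r)
P=cloud(f); print('elbow',P[300,275],P[240,290])
E
```

```text
300 194 106 489 24 -332
300 195 104 487 24 -331
300 196 121 482 24 -333
300 197 135 482 24 -329
300 198 123 480 24 -328
300 199 111 476 24 -328
300 200 110 474 24 -326
300 201 113 472 24 -325
300 202 103 467 24 -327
300 203 87 465 24 -325
300 204 80 470 24 -315
300 205 80 468 24 -314
300 206 82 470 24 -309
300 207 81 470 23 -304
300 208 81 463 24 -308
300 209 82 469 23 -298
300 210 81 468 23 -295
300 211 80 469 23 -291
300 212 88 471 23 -285
300 213 81 462 23 -291
300 214 136 460 23 -290
300 215 151 463 23 -282
300 216 125 456 23 -286
300 217 87 365 29 -384
300 218 74 359 29 -386
300 219 83 358 29 -384
300 220 82 356 29 -382
300 221 84 355 29 -379
300 222 83 353 29 -376
300 223 84 350 29 -375
300 224 82 348 29 -374
300 225 82 346 29 -372
350 194 107 489 -101 -331
350 195 119 483 -102 -334
350 196 127 482 -102 -332
350 197 144 481 -102 -329
350 198 127 480 -101 -326
350 199 107 475 -102 -329
350 200 111 473 -102 -327
350 201 114 470 -102 -327
350 202 98 468 -102 -325
350 203 83 465 -102 -325
350 204 81 469 -101 -317
350 205 82 468 -101 -313
350 206 80 470 -101 -307
350 207 81 468 -101
[... 511 characters left out ...]
4 73 382 26 -300
300 235 75 381 26 -297
300 236 72 382 26 -292
300 237 71 381 26 -289
300 238 73 380 26 -286
300 239 94 374 26 -289
300 240 127 373 26 -286
300 241 121 373 26 -283
300 242 83 367 26 -285
300 243 69 315 29 -333
300 244 78 315 29 -329
300 245 62 310 29 -331
350 232 75 380 -104 -308
350 233 72 381 -104 -303
350 234 72 380 -104 -300
350 235 72 381 -104 -296
350 236 73 382 -103 -291
350 237 70 380 -103 -289
350 238 65 377 -103 -288
350 239 123 375 -103 -287
350 240 138 373 -103 -285
350 241 116 368 -104 -286
350 242 84 317 -108 -334
350 243 68 315 -108 -332
350 244 77 314 -108 -329
350 245 55 307 -108 -333
elbow [0.30257539 0.03924355 0.74594199] [0.38026989 0.02721709 0.70560896]
```

Run:
```python
from h import *
for n,(u0,u1,v0,v1) in (('scene0',(396,440,138,164)),('top0',(392,432,176,198))):
    f=load(n); im=f['image'][:,:,::-1]
    cv2.imwrite(f'pics/m_{n}.png',cv2.resize(im[v0:v1,u0:u1],None,fx=16,fy=16,interpolation=cv2.INTER_NEAREST))
    # ray to plane n = d+.0055 : print darkness vs up for columns
    d=-.3155; c=-np.array(f['R']).T@np.array(f['t'])
    rows={}
    for u in range(u0,u1):
        for v in range(v0,v1):
            r=pt(f,u,v,z=1.0)-c; k=(d+.0055-c@NM)/(r@NM); X=c+k*r; q=B@X
            if -.258<q[1]<-.236: rows.setdefault(round(q[0]*1000/2)*2,[]).append(f['image'][v,u].mean())
    print(n,[(k,int(np.mean(rows[k]))) for k in sorted(rows) if 490<k<560])
```

```text
scene0 [(492, 128), (494, 128), (496, 128), (498, 127), (500, 126), (502, 118), (504, 108), (506, 101), (508, 96), (510, 85), (512, 62), (514, 35), (516, 16), (518, 7), (520, 6), (522, 7), (524, 8), (526, 15), (528, 36), (530, 72), (532, 103), (534, 117), (536, 121), (538, 122), (540, 125), (542, 126), (544, 126), (546, 126), (548, 126), (550, 127)]
top0 [(496, 102), (498, 103), (502, 102), (506, 104), (508, 98), (512, 89), (514, 74), (518, 41), (520, 27), (524, 28), (526, 29), (528, 29), (530, 33), (534, 36), (536, 78), (540, 106), (542, 101), (546, 98), (548, 100), (552, 99), (554, 100), (558, 100)]
```

View pics/m_scene0.png

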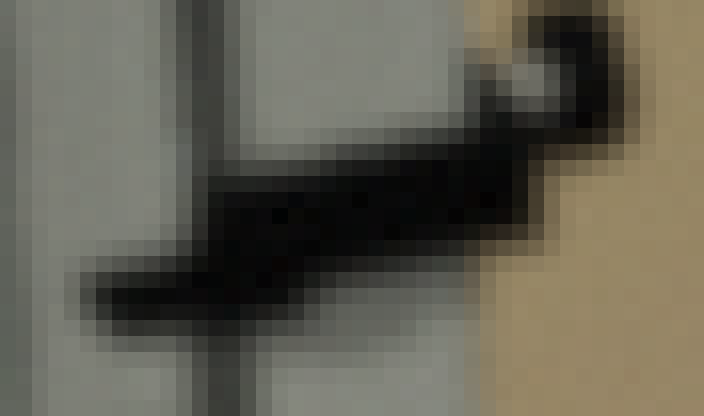

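View pics/m_top0.png

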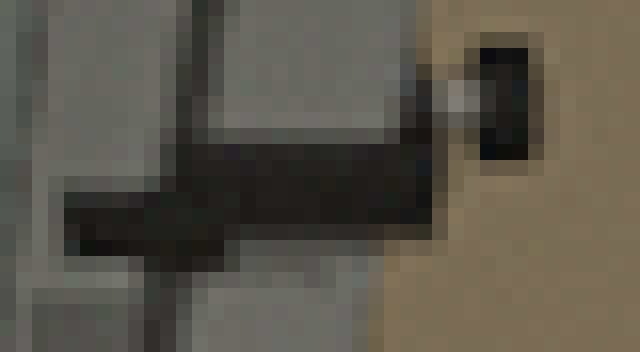

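Run:
```python
from h import *
robot.move_straight(T+.162*UP,vel=.04)
s=robot.sense(); print(s['t'],(s['tcp_pos']-T)@UP,s['wrist_force'],s['joint_pos'])
f=grab('top','top4'); g=grab('scene','scene4')
def strip(f,us,vr,cut):
    P=cloud(f)@B.T; o=[]
    for u in us:
        for v in vr:
            q=P[v,u]
            if -.315<q[2]<-.288 and cut[0]<q[0]<cut[1] : o.append(q[0])
    return np.median(o),len(o)
print('top0',strip(load('top0'),range(250,380),range(230,238),(.36,.40)))
print('top3',strip(load('top3'),range(290,370),range(204,213),(.45,.49)))
print('top4',strip(f,range(290,370),range(175,205),(.51,.55)))
print('scene0',strip(load('scene0'),range(220,390),range(215,265),(.36,.40)))
```

```text
13.8167 0.16208727075937546 [-1.1417309  -2.98754607 -5.14325865] [-0.07200143  0.55089852 -0.9927697   2.12390464  1.44994594  1.46545713
 -0.50370863]
top0 (np.float64(0.3803263640909713), 914)
top3 (np.float64(0.46817281070374167), 576)
top4 (np.float64(0.5288720131503413), 598)
scene0 (np.float64(0.37707281510449897), 1434)
```

View pics/top4.png

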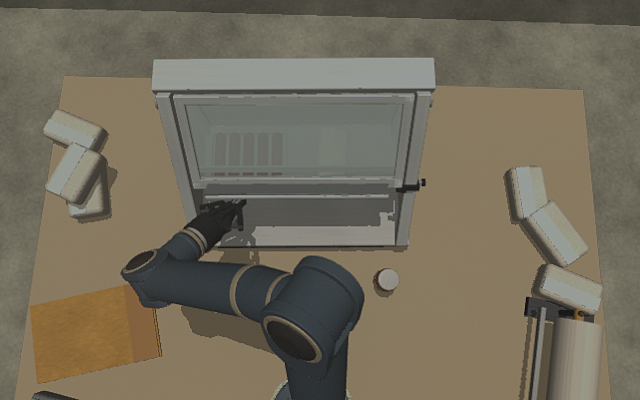

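View pics/scene4.png

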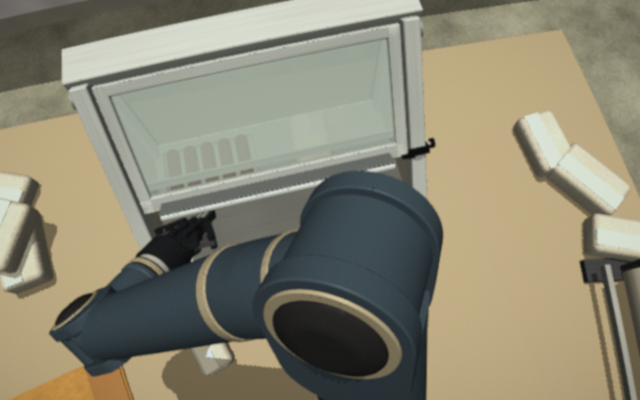

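Run:
```python
from h import *
robot.move_straight(T+.1655*UP,vel=.02)
s=robot.sense(); print((s['tcp_pos']-T)@UP)
# back away: slightly down the slope, then out along -a
robot.move_straight(T+.150*UP,vel=.05)
robot.move_straight(T+.150*UP-.10*a,vel=.1)
P1=T+.150*UP-.10*a
s=robot.sense(); print(s['t'],s['wrist_force'],s['joint_pos'])
f=grab('top','top5'); g=grab('scene','scene5')
def strip(f,us,vr,cut):
    P=cloud(f)@B.T; o=[]
    for u in us:
        for v in vr:
            q=P[v,u]
            if -.315<q[2]<-.288 and cut[0]<q[0]<cut[1] : o.append(q[0])
    return np.median(o),len(o)
print('top5',strip(f,range(290,370),range(175,205),(.51,.55)))
for q,(u0,u1,v0,v1) in ((f,(340,440,160,210)),(g,(180,440,120,240))):
    pass
im=f['image'][:,:,::-1]; cv2.imwrite('pics/c5.png',cv2.resize(im[165:215,330:435],None,fx=7,fy=7,interpolation=cv2.INTER_CUBIC))
```

```text
0.16587520769783556
15.85 [ 0.88653564 -0.29589422 -0.18522831] [-0.1698156   0.46382678 -1.0834978   2.11267512  1.27258615  1.5650634
 -0.50999442]
top5 (np.float64(0.532514490973198), 599)
```

View pics/c5.png

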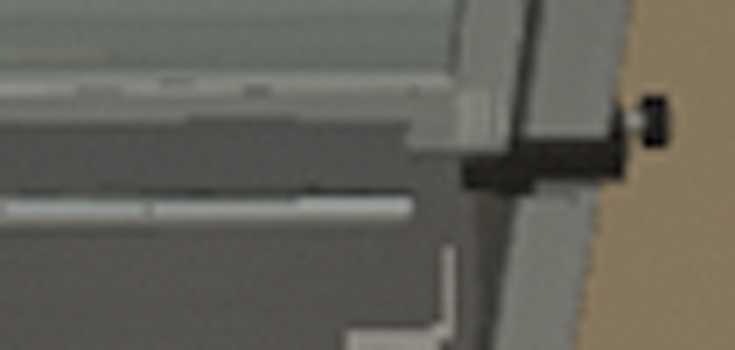

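View pics/scene5.png

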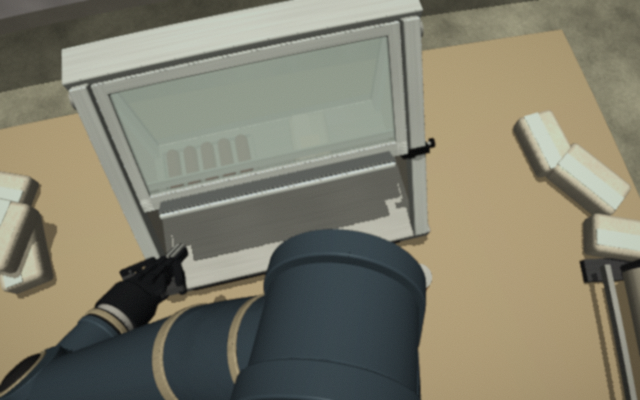

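Run:
```python
from h import *
g=load('scene5'); P=cloud(g)@B.T
o=[P[v,u][0] for u in range(220,390) for v in range(150,215) if -.315<P[v,u][2]<-.288 and .5<P[v,u][0]<.56]
print(np.median(o)-.008,len(o))
f=load('top5'); c=-np.array(f['R']).T@f['t']
# parcel/jar check by picture difference at known spots
for n,a0,a1,boxes in (('top',load('top0'),f,{'jar':(370,405,262,298),'pa':(198,240,258,320),'pb':(310,350,125,185),'mk':(394,430,176,196)}),):
    for k,(u0,u1,v0,v1) in boxes.items():
        print(k,np.abs(a0['image'][v0:v1,u0:u1].astype(int)-a1['image'][v0:v1,u0:u1]).mean())
# retreat further
robot.move_straight(W(*(B@(T+.150*UP-.10*a)))+np.array([-.03,.02,.10]),vel=.12)
s=robot.sense(); print(s['t'],s['wrist_force'])
grab('top','top6')
```

```text
0.5210891272002091 1256
jar 7.853439153439154
pa 34.544930875576036
pb 12.512638888888889
mk 8.965277777777779
16.9833 [-0.15647017 -0.19930649  0.1628228 ]
```

View pics/top6.png

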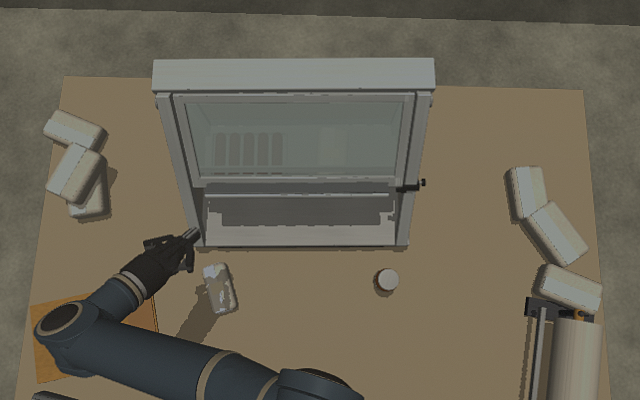

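Run:
```python
from plant import robot
robot.close_job()
```

```text
the job is handed in; nothing more can be done
```

The window is up at the marker, the hand is clear of it, and the job was handed in at about 17 s of the 42 s allowed. I pushed it up about 152 mm with the closed fingertips from under the left part of the lip, because the arm could not reach beneath its middle from straight ahead.

- **Lip level:** after I took the hand away, the top camera put the lip's middle at 524.5 mm along the slope, against 524.7 mm for the marker. The scene camera gave 521.1 mm against 520.7 mm. The two cameras differ by about 4 mm in absolute terms, but each shows lip and marker within 1 mm of each other. The tolerance is 10 mm.
- **Parcels, jar and marker:** in the last picture the front parcel, the jar and the marker stand where they did at the start. I did not measure the parcel inside the case at the end; the raised window's frame and lip now hide most of it, and nothing went near it.
- **Contact and force:** the fingers only pushed from below, and the wrist force after each push stayed below 7 N. The first contact signal on the noisy force reading was doubtful. The camera later confirmed it, because the window's rise matched contact at that height.
- **Checks that failed:** none.

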